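# Clamp a brace side bar and lock the jig with its thumb wedge

## Task

Clamp the flat aluminium brace strut for filing: push the jig's sliding bar by its black post until the strut is held square and snug against the steel fence, then slide the orange thumb wedge forward along the yellow ramp until it jams the bar fast and stays jammed when you let go. Use a gentle thumb's push throughout (some 10 N at the post, 12 to 15 N at the wedge, never a shove near 25 N, which dents the soft aluminium or bruises the wedge), and leave the other things on the bench alone.

Things in the scene. Friction and masses are not known exactly. Their poses are not given: they have to be found in the camera images.
- jig: Blue clamping jig, fixed: deck plate 200 x 410 mm, top 12 mm above the bench. Origin at bench level on the sliding bar's centre line; deck from x -90 to +110, y -260 to +150 mm. Jig +y is the clamping direction: bar and wedge are both pushed along +y. A low fixed steel rail (18 mm high) runs along the bar's -x side; the yellow ramp stands at its +x side.
- channel (a point): Jig point on the deck at x +30, y -20 mm, amid the channel between bar and yellow ramp block (26 mm high, 52 mm long plus a rounded entry). The ramp's sloping face narrows the channel towards +y, 1 mm in 5. The ramp is bolted up to 6 mm either way sideways, so the wedge jams with its origin anywhere within 30 mm along y of this point: find the place by feel.
- bar: Sliding bar: moves only along jig y (axes as the jig's), stroke 85 mm, about 3 N of drag, stays where left. Origin on its jaw's front face, 13 mm above the bench, on the centre line. Steel jaw 54 wide (x), 12 thick, 32 mm high; behind it an aluminium rod 30 wide, 20 mm high, y -12 to -230 mm, with a black post at the tail. The wedge jams against the rod's +x side (x = +15 mm).
- jaw_face (a point): Centre of the jaw's front face, 5 mm above the jaw's lower edge; the face that presses the strut.
- bar_post (a point): In the black upright post at the bar's tail (16 x 16 mm, top 45 mm above the bar's underside, 58 mm above the bench). The point is on its axis, 43 mm above the bench; the rear face to push is 8 mm behind (-y).
- fence: Fixed steel fence, 80 wide (x) x 20 thick (y) x 30 mm high, standing on the deck at the +y end; its place along y differs from day to day. Origin at the centre of its underside; its axes are parallel to the jig's; the strut seats on its face at y = -10 mm.
- strut_mid (a point): Centre of the loose aluminium brace strut (the workpiece) lying flat on the deck between jaw and fence: 160 mm long (x), 25 mm wide (y), 10 mm thick, 130 g, with a round hinge head (36 mm across) at its +x end. With the strut seated this point is 22.5 mm before (-y of) the fence's origin and the jaw face is 35 mm before it.
- wedge: Orange slippery nylon thumb wedge, loose, lying on the deck in the channel between bar and ramp, about 0.12 kg. Origin at the centre of its underside, 12 mm above the bench. 70 mm long (y -35 to +35, thumb boss to -41), 24 mm high; straight face to the bar at x = -15 mm, sloping face to the ramp at x = +15 mm at the rear (-y) narrowing to +1 mm at the front (1 in 5). Self-locking: once jammed it stays; each further mm of push adds a few N.
- wedge_mid (a point): Centre of the wedge's body, 12 mm above its underside.
- wedge_heel (a point): Centre of the thumb tab across the wedge's rear: 26 wide (x), 12 mm thick (y), 38 mm high from the deck. A low round boss (24 mm across, 20 mm high) bulges behind its foot, its rear 12 mm behind this point (-y): push there, low down, as pushing at the tab's top tips the wedge. The point is 19 mm above the deck (31 mm above the bench).
- file: Bystander: file with orange handle on the bench beside the jig.
- spare_strut: Bystander: a second strut like the workpiece, lying on the bench on the robot's side of the jig; not the one to clamp.
- rivet_cup: Bystander: small steel cup, 44 mm wide and 40 mm high, standing on the jig's deck beside the guide rail.
- glue_jar: Bystander: white jar with red cap, 85 mm high.
- wrench: Bystander: wrench lying on the bench.
- hammer: Bystander: hammer lying on the bench.
- brace_shell: Bystander: white plastic lower-leg brace standing on the bench, 225 mm high.
- strut: The workpiece strut's body, origin at the centre of its underside, 5 mm below strut_mid.
There are look-alikes about, which are no part of the job. Of the things like the wedge, leave any that is red; of the rest the larger one is meant. Leave any pink look-alike of the strut alone.

How it is judged:
On the way, in this order (a step that is already met when the one before it is completed fails the run):
1. the strut is held between jaw and fence (y of jaw_face in the frame of fence above -0.0375 m and y of strut_mid in the frame of fence above -0.025 m and x of strut_mid in the frame of fence between -0.03 and 0.03 m and angle between strut_mid's own z axis and vertical below 0.08 rad), for 0.2 s.
2. the wedge jams the bar (all of step 1 and contact force between wedge and bar above 5 N and angle between wedge_mid's own z axis and vertical below 0.08 rad), for 0.2 s.
At the end, for the whole second after the job is handed in: The strut lies flat, seated on the fence (its centre within 2.5 mm of seated along the clamping direction and within 30 mm of the fence's middle), the jaw face within 2.5 mm of the strut, and the wedge, flat on the deck, still presses on the bar with more than 5 N after release, all at rest (all of step 2 and linear speed of each of wedge, bar below 0.01 m/s); the robot touches nothing.
It fails at once if the robot shoves the wedge or the bar with more than 25 N (contact force between the fingers and wedge above 25 N or contact force between the fingers and bar above 25 N).
It fails at once if a bystander is moved by more than 20 mm (distance of any of file, spare_strut, rivet_cup, glue_jar, wrench, hammer, brace_shell from where it was at the start of the episode above 0.02 m).
It also fails if it takes over 61 s, if anything falls off the work surface, if the arm or the gripper's body presses on something with over 40 N, if the wrist force passes 120 N, or if a joint passes its speed limit or range.

## Robot

A 6-joint arm with a two-finger parallel gripper is mounted at the origin on the work surface. World frame = base frame: x ahead of the robot, y to its left, z up, the work surface at z = 0. Lengths are in m, angles in rad, forces in N, time in s.
With the tool pointing down it reaches from about 0.325 to 0.875 m from the base axis. Payload 4.4 kg.
Tool frame: the origin (TCP) lies midway between the tips of the shut fingers; the grasp point (between the pads) lies 19 mm behind it; z points along the fingers, y is the line along which they close (so a half turn about z gives the same grasp; the last joint's range is limited). The gripper opens to 85 mm and grips with 20 to 120 N. Pads are 22 mm wide; open, the fingers measure 114 mm over their backs; the gripper's body (76 mm by 85 mm) begins 54 mm behind the grasp point. The pads swing forward as they close: fully open they stand 13 mm farther back than shut.
Start: joints at [1.175, 0.207, 1.542, -0, 1.393, -0.15], TCP at [0.14, 0.558, 0.231] pointing down, gripper open.
Joint ranges: [-2.73, 2.73], [-0.86, 2.22], [0.23, 2.46], [-1.11, 4.25], [0.08, 2.63], [-2.82, 2.82]. Speed limits (rad/s): [2.79, 2.79, 3.14, 3.14, 3.14, 3.14].

## Interface

Orientations are given as a rotation vector (axis times angle).
In Python, from station import manip gives the robot as it stands. Calls block until the motion is done:
- manip.move_pose(position, orientation): joint-space move of the TCP to a pose.
- manip.move_linear(position, frame=None, v=0.15): straight line of the TCP; frame=None keeps the orientation; v is the mean speed in m/s.
- manip.move_j(angles): joint-space move.
- manip.release() and manip.grasp(force=None): open the fingers fully, or close them until they stop; force is the grip in N (None keeps the last).
- manip.sleep(seconds).
- manip.ik(position, orientation): joint angles nearest the present ones, or None.
- manip.sense(): the state.
- manip.capture(name): name is "side" or "top" or "wrist"; returns a dict with "frame" (420x560x3 uint8, blue, green, red), "fx", "fy", "cx", "cy" (pixels), "position" and "orientation" of the camera in the world. Camera axes: x right, y up, looking along -z (the intrinsics and any distortion apply to the point x, -y, -z); pixel columns grow to the right and rows downward; lengths in m; the calibration is good to about 2 mm. A picture is of the moment at which its call begins. There is no depth.
A pose or a line that the arm cannot do raises manip.PlanningError and nothing moves.
- manip.hand_in(): hands the job in; it is judged then, once.
Trained networks look in a picture, given as the dict that the camera call returned (one of the last four; its "shot" number tells which), for a name from the list of things; names that differ only in an ending like _2 or _b are one class to them, and where a whole thing is asked for, a point or a joint stands for the part that bears it (a point fixed in the world has none). Each returns a list of dicts, best first, with "score" (0 to 1); they miss things now and then, are a little off and sometimes report something else, mostly with a low value. They report only what shows in the picture. A call takes as long as a camera call. They do not tell look-alikes from the thing itself.
- manip.find_in(thing, picture): "extent" ([centre column, centre row, width, height] in pixels, round what is visible of it).
The state is a dict: "time_s": time; "qpos": joint angles; "joint_velocities": joint speeds; "joint_efforts": joint torques, N m; "ee_pos": TCP position; "eef_rot": TCP orientation; "contact_force": force on the tool from outside, world axes, zero at the start; "wrist_torque": the same for the moment, N m; "gripper_width": finger opening in m; "finger_force": force on a finger pad.
Only numpy, scipy, OpenCV 4.12 (cv2) and the standard library are available. Lean on these libraries where they do the work, as an engineer would, in place of code of your own. Each camera call takes 0.05 s, during which the arm holds its last target. There are 200 camera calls.

## Working session

There is one attempt and no reset: what is moved stays moved. The work goes in short steps, each a Python script; the robot and the scene stay as the last script left them, time stands still between calls to the robot, and variables do not carry over. Pictures are saved under pics/ and viewed, at most 10 in all, crops included, and the job is handed in when it is done.

```bash
mkdir -p pics; ls; cat > h.py <<'E'
from station import manip
import numpy as np, cv2
from scipy.spatial.transform import Rotation as R
def ray(c,u,v):
    d=R.from_rotvec(c["orientation"]).apply([(u-c["cx"])/c["fx"],-(v-c["cy"])/c["fy"],-1.])
    return np.array(c["position"]),d
def at(c,u,v,z):
    p,d=ray(c,u,v); return p+d*(z-p[2])/d[2]
def px(c,P):
    q=R.from_rotvec(c["orientation"]).inv().apply(np.array(P)-c["position"])
    return np.array([c["cx"]+c["fx"]*q[0]/-q[2], c["cy"]+c["fy"]*q[1]/q[2]])
E
python3 - <<'E'
from h import *
import pickle
for n in ["top","side"]:
    c=manip.capture(n); cv2.imwrite(f"pics/{n}0.png",c["frame"]); pickle.dump(c,open(f"{n}0.pkl","wb"))
    print(n,{k:c[k] for k in c if k!="frame"})
    for t in ["jig","bar","bar_post","fence","wedge","wedge_heel","strut","file","rivet_cup","jaw_face"]:
        print(t,[(np.round(d["extent"]).astype(int).tolist(),round(d["score"],2)) for d in manip.find_in(t,c)[:4]])
print(manip.sense())
E
```

```text
pics
top {'fx': 379.3993651684937, 'fy': 379.3993651684937, 'cx': 271.1078048090976, 'cy': 214.20578944760268, 'position': array([0.38981746, 0.03160073, 1.03079671]), 'orientation': array([ 0.13169505, -0.12664833, -1.58429319]), 'shot': 1}
jig [([289, 226, 160, 97], 0.71)]
bar [([301, 227, 89, 34], 0.92)]
bar_post [([299, 226, 86, 32], 0.73)]
fence [([226, 218, 17, 34], 0.76)]
wedge [([309, 221, 31, 12], 0.71), ([310, 133, 18, 27], 0.68), ([319, 300, 13, 17], 0.55)]
wedge_heel [([115, 211, 108, 90], 0.67), ([322, 299, 13, 16], 0.65), ([311, 133, 17, 25], 0.63), ([311, 222, 26, 13], 0.61)]
strut [([193, 134, 48, 47], 0.74), ([247, 219, 19, 67], 0.72)]
file [([303, 171, 109, 17], 0.96)]
rivet_cup [([318, 254, 18, 13], 0.65)]
jaw_face [([302, 228, 89, 34], 0.97)]
side {'fx': 384.6849740516748, 'fy': 384.6849740516748, 'cx': 287.17073900751666, 'cy': 210.14736181452625, 'position': array([ 0.5186802 , -0.77099882,  0.54557865]), 'orientation': array([ 1.03169061, -0.04024107, -0.04362778]), 'shot': 2}
jig [([261, 251, 110, 111], 0.77), ([226, 166, 21, 35], 0.32)]
bar [([268, 242, 39, 7
[... 621 characters left out ...]
me_s': 1.1, 'qpos': array([ 1.17453300e+00,  2.06619240e-01,  1.54147529e+00, -5.88385286e-06,
        1.39352271e+00, -1.50479440e-01]), 'joint_velocities': array([ 0.00052269, -0.00168082,  0.00095756,  0.00162287,  0.00115587,
        0.000284  ]), 'joint_efforts': array([ 9.43016275e-04, -3.83048415e+01, -2.91980571e+01, -2.02111191e-04,
        6.54547566e-04, -1.54830235e-05]), 'ee_pos': array([0.13991069, 0.55772455, 0.23128248]), 'eef_rot': array([-3.85103635e-01, -3.11789880e+00,  3.96359740e-05]), 'contact_force': array([ 0.45250323, -0.1522792 ,  0.69927132]), 'wrist_torque': array([ 0.03827829, -0.00562091,  0.01785382]), 'finger_force': 0.0, 'gripper_width': 0.08476845715634966}
```

```bash
python3 - <<'E'
from h import *
a=cv2.imread("pics/top0.png")[100:340,160:420]
cv2.imwrite("pics/topc.png",cv2.resize(a,None,fx=2.5,fy=2.5,interpolation=cv2.INTER_CUBIC)[:600,:800])
a=cv2.imread("pics/side0.png")[150:330,150:420]
cv2.imwrite("pics/sidec.png",cv2.resize(a,None,fx=2.9,fy=2.9,interpolation=cv2.INTER_CUBIC)[:600,:800])
E
```

```text
(no output)
```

View pics/topc.png

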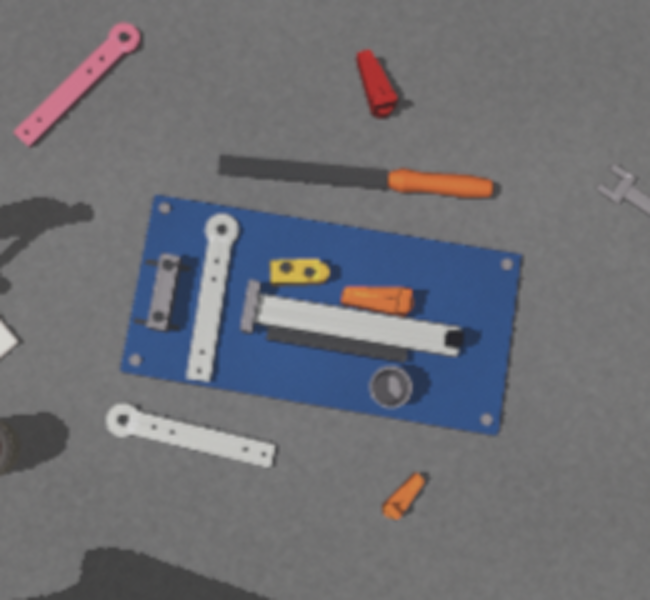

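View pics/sidec.png

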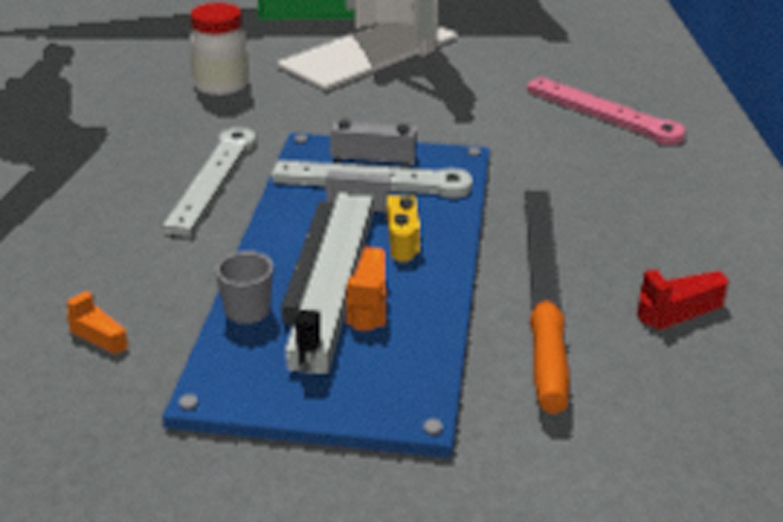

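The pictures show the wedge candidates at top-view pixels (309,221), (310,133) and (319,300). The first is orange, larger and lies in the channel, so I choose it; the second is red and the third is small orange. The strut candidates are the white one on the deck at (247,219), chosen, the spare at about (240,272) and the pink one at (193,134).

Next I fit the jig pose from the deck corners.

```bash
cat > loc.py <<'E'
from h import *
import pickle
c=pickle.load(open("top0.pkl","rb")); f=c["frame"]
hsv=cv2.cvtColor(f,cv2.COLOR_BGR2HSV)
m=cv2.inRange(hsv,(100,120,40),(125,255,255)); m[:,:200]=0;m[:170]=0;m[290:]=0
cn=max(cv2.findContours(m,cv2.RETR_EXTERNAL,cv2.CHAIN_APPROX_NONE)[0],key=cv2.contourArea)
pts=np.array([at(c,u,v,.012)[:2] for u,v in cn[:,0]],np.float32)
r=cv2.minAreaRect(pts); print("rect",r)
box=cv2.boxPoints(r)
# long axis
e=[box[1]-box[0],box[2]-box[1]]; l=max(e,key=np.linalg.norm); l=l/np.linalg.norm(l); l*=np.sign(l[1])
Y=l; X=np.array([Y[1],-Y[0]])
O=np.array(r[0])-X*.01-Y*(-.055)
print("O",O,"X",X,"Y",Y)
J=lambda p:np.array([(p[:2]-O)@X,(p[:2]-O)@Y])
def crop(u,v): return at
for n,(u,v),z in [("post top",(455,334),.058),("post topR",(463,334),.058),("jawTL",(247,281),.045),("jawBL",(242,330),.045),("fenceR top",(180,257),.042),("fenceRbot",(168,329),.042),("wedge tab top R",(413,292),.05),("wedge tab bot R",(411,312),.05),("wedge front",(343,297),.036),("strutL",(191,378),.022),("hinge",(221,229),.022),("strutR low",(210,380),.022),("strutR up",(229,250),.022),("strutL up",(208,250),.022),("cup",(391,385),.052),("ramp front",(271,272),.038)]:
    p=at(c,160+u/2.5,100+v/2.5,z); print(n,np.round(p[:2],4),"jig mm",np.round(1e3*J(p),1))
np.savez("jig.npz",O=O,X=X,Y=Y)
E
python3 loc.py
```

```text
rect ((0.529472827911377, -0.013522639870643616), (0.4068244695663452, 0.1964266449213028), 79.42843627929688)
O [0.52973305 0.04237845] X [ 0.9830265  -0.18346342] Y [0.18346342 0.9830265 ]
post top [ 0.4971 -0.1483] jig mm [   2.9 -193.4]
post topR [ 0.4969 -0.1565] jig mm [   4.2 -201.6]
jawTL [0.5585 0.0657] jig mm [24.  28.2]
jawBL [0.5066 0.0716] jig mm [-28.1  24.4]
fenceR top [0.5861 0.1367] jig mm [ 38.1 103.1]
fenceRbot [0.5094 0.1493] jig mm [-39.6 101.4]
wedge tab top R [ 0.5429 -0.108 ] jig mm [  40.5 -145.4]
wedge tab bot R [ 0.5218 -0.1051] jig mm [  19.3 -146.4]
wedge front [ 0.541  -0.0356] jig mm [ 25.4 -74.6]
strutL [0.459  0.1272] jig mm [-85.   70.4]
hinge [0.6204 0.0942] jig mm [79.6 67.5]
strutR low [0.4566 0.107 ] jig mm [-83.8  50.1]
strutR up [0.5969 0.0857] jig mm [58.1 54.9]
strutL up [0.5973 0.1084] jig mm [54.3 77.3]
cup [ 0.4463 -0.0812] jig mm [ -59.4 -136.8]
ramp front [0.5689 0.0403] jig mm [38.9  5.2]
```

```bash
cat >> h.py <<'E'
import os
if os.path.exists("jig.npz"):
    j=np.load("jig.npz"); O,X,Y=j["O"],j["X"],j["Y"]
def W(x,y,z): return np.r_[O+X*x/1e3+Y*y/1e3, z/1e3]
def J(p): d=np.array(p)[:2]-O; return np.round(1e3*np.array([d@X,d@Y,p[2]]),1)
def rot(s):
    y=np.r_[s*Y,0]; z=np.array([0,0,-1.]); return R.from_matrix(np.c_[np.cross(y,z),y,z]).as_rotvec()
def F(): 
    f=manip.sense()["contact_force"]; return np.array([f[:2]@X,f[:2]@Y,f[2]])
E
python3 - <<'E'
from h import *
for s in (1,-1): print(s,manip.ik(W(2,-235,150),rot(s)))
q=manip.sense()["qpos"]
s=min((1,-1),key=lambda s:abs(manip.ik(W(2,-235,150),rot(s))[5]))
p=manip.sense()["ee_pos"]
manip.move_linear([p[0],p[1],.40],v=.3)
manip.grasp(20)
manip.move_pose(W(2,-240,300),rot(s))
manip.move_linear(W(2,-240,100),v=.25)
c=manip.capture("wrist"); cv2.imwrite("pics/w1.png",c["frame"])
c=manip.capture("side"); cv2.imwrite("pics/s1.png",cv2.resize(c["frame"][150:330,150:420],None,fx=2.9,fy=2.9))
for n,P in [("posttop",W(0,-193,58)),("heel",W(30,-140,31))]: print(n,px(c,P))
print("s",s,J(manip.sense()["ee_pos"]),F(),manip.sense()["time_s"],manip.sense()["gripper_width"])
E
```

```text
1 [-0.53439951  0.1820424   1.74902437  0.          1.21052588 -1.92068731]
-1 [-5.34399512e-01  1.82042403e-01  1.74902437e+00 -8.88178420e-16
  1.21052588e+00  1.22090534e+00]
posttop [255.21538278 258.90939746]
heel [273.9564614  255.02458605]
s -1 [   3.8 -240.6  102.1] [-0.96199419 -0.59164217  0.45387497] 6.5583 0.00035724331926983717
```

View pics/w1.png

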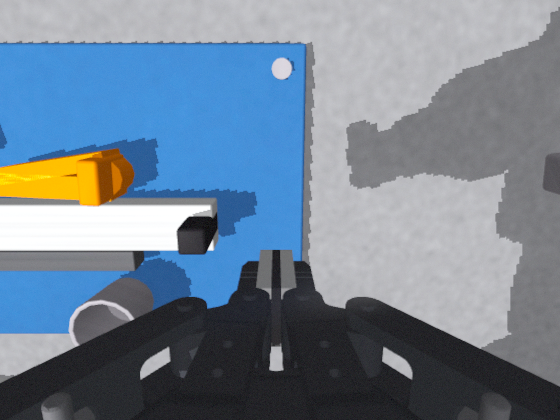

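View pics/s1.png

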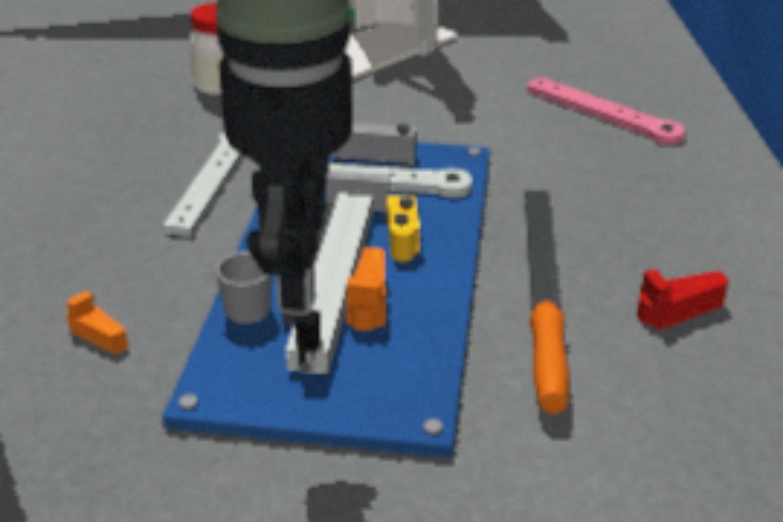

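The wrist view shows the post top at (192,243) and the wedge heel at about (105,180), with the boss at (125,172). The fingertips at (276,250) are clear of everything, behind the post. In the side view the jig layout is unchanged.

```bash
python3 - <<'E'
from h import *
c=manip.capture("wrist")
for n,u,v,z in [("postN",178,240,.058),("post",192,243,.058),("postS",205,243,.058),("barend",217,215,.033),("tabL",80,180,.05),("tabR",112,180,.05),("tabtop",95,160,.05),("tabbot",95,205,.05),("boss",133,175,.03),("deckcorner",307,43,.012)]: print(n,J(at(c,u,v,z)))
print(J(manip.sense()["ee_pos"]),F())
E
```

```text
postN [   3.3 -186.7   58. ]
post [   1.6 -194.3   58. ]
postS [   1.5 -201.5   58. ]
barend [  10.5 -204.6   33. ]
tabL [  35.5 -132.9   50. ]
tabR [  35.5 -150.5   50. ]
tabtop [  46.5 -142.6   50. ]
tabbot [  21.3 -139.3   50. ]
boss [  34.9 -154.3   30. ]
deckcorner [ 111.5 -259.5   12. ]
[   3.6 -240.5  102.1] [-0.2284448  -0.51177026 -0.42903839]
```

```bash
cat > push.py <<'E'
from h import *
def push(x,y,z,ymax,step,stop,v=.03,b=None,tlim=20,rate=99):
    """advance along jig y in small steps until push force > stop; returns y, log"""
    t0=manip.sense()["time_s"]; log=[]
    while y<ymax and manip.sense()["time_s"]-t0<tlim:
        y+=step; manip.move_linear(W(x,y,z),v=v)
        s=manip.sense(); f=F()-b; log.append((round(y,1),J(s["ee_pos"])[1],round(-f[1],1),round(f[0],1),round(f[2],1),round(s["time_s"]-t0,2)))
        if -f[1]>stop: break
    return y,log
E
python3 - <<'E'
from push import *
manip.move_linear(W(1,-238,36),v=.15)
manip.sleep(.3); b=np.mean([F() for _ in range(3)],0); print(b,J(manip.sense()["ee_pos"]))
y,l=push(1,-238,36,-205,1.5,2,b=b,v=.03)
for i in l: print(*i)
print(manip.sense()["time_s"]); np.save("b.npy",b)
E
```

```text
[0.07012756 0.53351277 0.19442193] [   1.8 -238.3   37. ]
-236.5 -236.4 0.7 -0.8 -0.1 0.25
-235.0 -234.9 -0.5 -0.5 -0.6 0.5
-233.5 -233.4 1.1 -0.0 -1.2 0.75
-232.0 -231.9 0.5 0.4 0.3 1.0
-230.5 -230.4 1.2 -0.2 -0.1 1.25
-229.0 -228.9 0.6 0.3 -0.2 1.5
-227.5 -227.4 0.7 0.6 -0.2 1.75
-226.0 -225.9 0.7 -0.3 -0.6 2.0
-224.5 -224.4 0.6 -0.2 0.1 2.25
-223.0 -222.9 0.5 -0.5 0.6 2.5
-221.5 -221.4 0.0 0.6 -0.1 2.75
-220.0 -219.9 0.6 0.5 -0.4 3.0
-218.5 -218.4 0.8 -1.0 0.2 3.25
-217.0 -216.9 0.3 -0.0 -0.1 3.5
-215.5 -215.4 0.8 0.4 -0.4 3.75
-214.0 -214.3 2.2 -0.1 0.3 4.0
11.4833
```

```bash
python3 - <<'E'
from push import *
b=np.load("b.npy")
manip.move_linear(W(1,-192,36),v=.04); print(F()-b,J(manip.sense()["ee_pos"]))
y,l=push(1,-192,36,-172,2,7,b=b,v=.04)
for i in l: print(*i)
if l[-1][2]<7:
    y,l=push(1,y,36,-145,.8,8.5,b=b,v=.03)
    for i in l: print(*i)
manip.sleep(.3); print(F()-b,manip.sense()["time_s"])
c=manip.capture("top"); cv2.imwrite("pics/t2.png",cv2.resize(c["frame"][160:290,200:380],None,fx=4.4,fy=4.4,interpolation=cv2.INTER_CUBIC))
E
```

```text
[-0.28402128  0.00496996  0.08601379] [   0.9 -191.1   36. ]
-190 -189.8 1.1 -0.4 0.3 0.25
-188 -188.2 3.3 -0.4 -0.0 0.5
-186 -186.1 3.7 -0.4 -1.0 0.75
-184 -183.8 2.6 -1.0 -0.3 1.0
-182 -181.7 2.9 -1.4 0.9 1.25
-180 -179.7 3.2 -1.9 -0.9 1.5
-178 -177.7 3.3 -0.9 -0.4 1.75
-176 -175.7 3.2 -0.5 0.1 2.0
-174 -173.8 3.9 -0.8 -0.1 2.25
-172 -171.7 2.8 -1.3 -1.4 2.5
-171.2 -171.2 3.2 -1.7 -0.4 0.25
-170.4 -170.4 4.4 -1.8 -0.5 0.5
-169.6 -169.5 4.6 -1.6 -0.2 0.75
-168.8 -168.7 3.8 -1.9 -0.4 1.0
-168.0 -167.9 3.9 -2.4 -0.6 1.25
-167.2 -167.1 3.8 -1.6 -0.7 1.5
-166.4 -166.3 4.0 -2.0 -0.5 1.75
-165.6 -165.5 3.7 -2.6 -0.9 2.0
-164.8 -164.7 3.8 -1.6 -1.5 2.25
-164.0 -163.9 4.0 -2.7 -0.6 2.5
-163.2 -163.1 4.2 -2.2 -0.7 2.75
-162.4 -162.3 3.2 -2.4 -0.8 3.0
-161.6 -162.1 5.6 -2.8 -1.4 3.25
-160.8 -162.1 8.4 -3.7 -1.0 3.5
-160.0 -162.0 10.7 -3.2 -1.1 3.75
[ -2.87356055 -10.31618402  -0.81876075] 18.7333
```

View pics/t2.png

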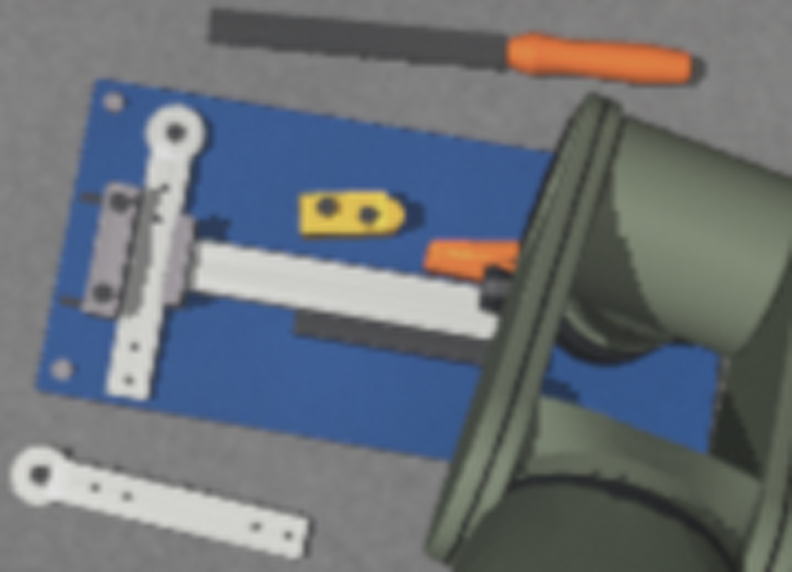

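The top view shows the strut lying square on the fence at (150,260), with the jaw against it at (183,260). The jaw met a rigid stop at 10 N. Next is the wedge.

```bash
python3 - <<'E'
from push import *
manip.move_linear(W(1,-172,36),v=.05)
manip.move_linear(W(1,-185,75),v=.2)
manip.move_linear(W(34,-188,75),v=.2)
manip.move_linear(W(34,-186,19),v=.12)
manip.sleep(.3)
c=manip.capture("wrist"); cv2.imwrite("pics/w3.png",c["frame"])
b=np.mean([F() for _ in range(4)],0); np.save("b2.npy",b)
print(b,J(manip.sense()["ee_pos"]),manip.sense()["time_s"])
E
```

```text
[-0.25655565  0.29569093  0.14869481] [  34.5 -186.1   19.7] 20.8167
```

View pics/w3.png

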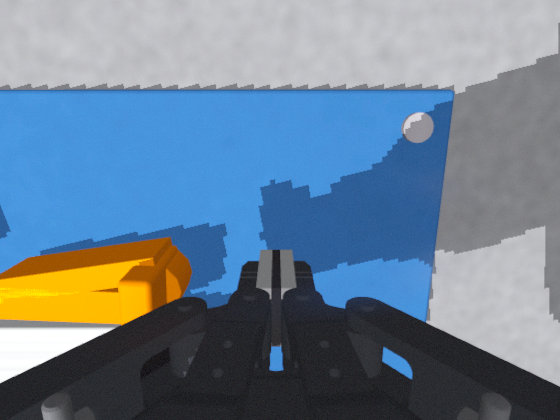

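The wrist view shows the boss at (185,270), in line with the fingers at (276,265) and ahead of them with a gap. I push now.

```bash
python3 - <<'E'
from push import *
b=np.load("b2.npy")
y=-186
for yy,x in [(-172,34),(-160,34),(-145,33),(-130,32.5),(-118,32),(-108,31.5)]:
    manip.move_linear(W(x,yy,19),v=.05); f=F()-b; y=yy; print(yy,J(manip.sense()["ee_pos"]),f.round(1))
    if -f[1]>4: break
else:
    y,l=push(31.5,y,19,-70,1.6,3.5,b=b,v=.04)
    for i in l: print(*i)
print(manip.sense()["time_s"],y)
E
```

```text
-172 [  33.9 -171.5   18.9] [ 0.9 -0.4  0.4]
-160 [  33.9 -159.6   19. ] [0.  0.1 0.3]
-145 [  32.9 -144.6   19. ] [-0.6  0.2 -0.8]
-130 [  32.4 -129.6   19. ] [ 0.   0.5 -0.4]
-118 [  31.9 -117.6   19. ] [ 0.5 -0.6 -0.7]
-108 [  31.4 -107.6   19. ] [ 0.7 -0.1 -0.2]
-106.4 -106.4 0.9 0.1 -0.4 0.25
-104.8 -104.8 0.2 0.3 0.2 0.5
-103.2 -103.1 0.5 1.1 -0.2 0.75
-101.6 -101.4 0.5 1.0 -0.4 1.0
-100.0 -99.9 0.5 -0.5 -0.0 1.25
-98.4 -98.3 -0.1 0.0 0.2 1.5
-96.8 -96.7 -0.7 0.7 -0.4 1.75
-95.2 -95.3 0.8 0.4 -0.3 2.0
-93.6 -94.8 4.8 0.5 0.3 2.25
25.5333 -93.60000000000005
```

```bash
python3 - <<'E'
from push import *
b=np.load("b2.npy")
y,l=push(31.5,-93.6,19,-60,.7,12.3,b=b,v=.03)
for i in l: print(*i)
manip.sleep(.4); print((F()-b).round(1),J(manip.sense()["ee_pos"]),manip.sense()["time_s"])
c=manip.capture("wrist"); cv2.imwrite("pics/w4.png",c["frame"])
E
```

```text
-92.9 -94.7 6.9 0.3 -0.5 0.25
-92.2 -94.5 8.9 -0.1 -0.1 0.5
-91.5 -94.4 10.4 -1.3 0.5 0.75
-90.8 -94.3 12.6 -0.6 0.8 1.0
[ -0.2 -12.1   0.6] [ 31.6 -94.3  19.1] 26.9333
```

View pics/w4.png

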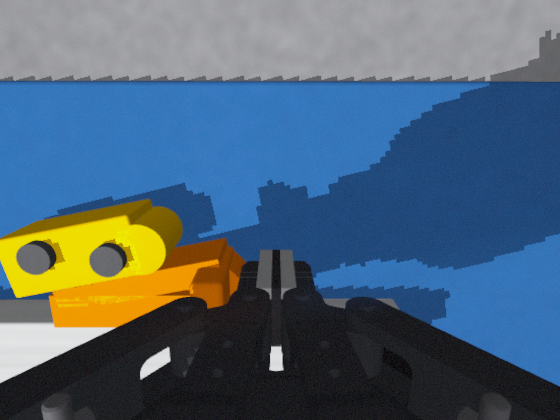

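The wrist view shows the wedge at (140,295) seated between the ramp at (100,250) and the bar. I push slightly more, back off and look from above.

```bash
python3 - <<'E'
from push import *
b=np.load("b2.npy")
y,l=push(31.5,-90.8,19,-85,.5,14,b=b,v=.03)
for i in l: print(*i)
manip.sleep(.4); print((F()-b).round(1),J(manip.sense()["ee_pos"]))
manip.move_linear(W(31.5,-105,19),v=.05)
manip.move_linear(W(31.5,-150,120),v=.25)
manip.move_linear(W(31.5,-300,200),v=.3)
c=manip.capture("top"); cv2.imwrite("pics/t5.png",cv2.resize(c["frame"][170:280,210:350],None,fx=5,fy=5,interpolation=cv2.INTER_CUBIC))
print(manip.sense()["time_s"])
E
```

```text
-90.3 -94.2 13.7 -0.9 0.4 0.25
-89.8 -94.1 14.2 -1.1 0.0 0.5
[ -0.8 -14.5   0.8] [ 31.6 -94.1  19.1]
29.6917
```

View pics/t5.png

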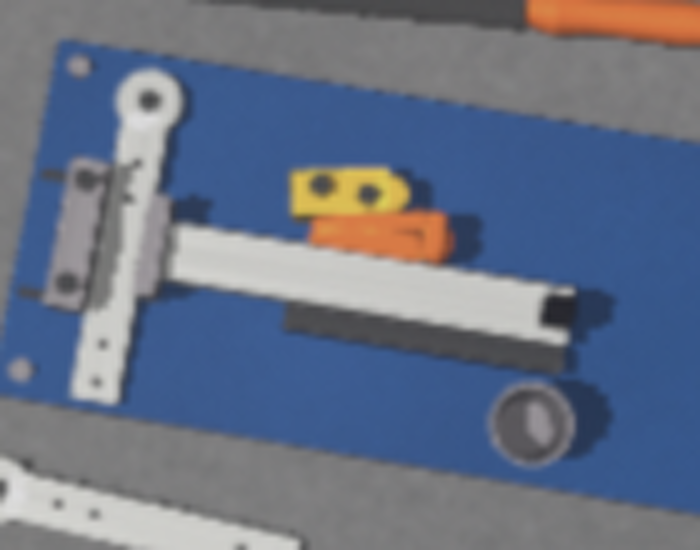

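The top view shows the wedge at (380,235) flush between ramp and bar after release. The strut is between the fence and the jaw at (125,240), and the gripper is clear of everything.

```bash
python3 -c "
from station import manip
manip.sleep(.3); print(manip.hand_in())"
```

```text
the job is handed in; nothing more can be done
None
```

The job is handed in: the strut is square against the fence (final post push about 10 N), and the wedge was pushed to about 14.5 N and looked still jammed after I let go; I got no verdict, and the bystanders I could see looked undisturbed.

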